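Clay animals back on their own stands

ROBOT

A 6-joint arm with a two-finger parallel gripper is mounted at the origin on the work surface. World frame = base frame: x ahead of the robot, y to its left, z up, the work surface at z = 0. Lengths are in m, angles in rad, forces in N, time in s.
With the tool pointing down it reaches from about 0.375 to 0.9 m from the base axis. Payload 3.1 kg.
Tool frame: the origin (TCP) lies between the finger pads; the fingertips stand 22 mm ahead of it and the grasp point (between the pads) lies 3 mm ahead of it; z points along the fingers, y is the line along which they close (so a half turn about z gives the same grasp; the last joint's range is limited). The gripper opens to 87 mm and grips with 3 to 60 N. Pads are 19 mm wide; open, the fingers measure 117 mm over their backs; the gripper's body (75 mm by 190 mm) begins 51 mm behind the grasp point.
Start: joints at [-1.286, 0.527, 1.433, -0, 1.181, -0.178], TCP at [0.28, -0.559, 0.245] pointing down, gripper open.
Joint ranges: [-3.08, 3.08], [-0.75, 2.2], [0.22, 2.44], [-1.43, 4.57], [0, 2.65], [-2.85, 2.85]. Speed limits (rad/s): [2.79, 2.79, 3.14, 3.14, 3.14, 3.14].

INTERFACE

Orientations are given as a unit quaternion [x, y, z, w].
In Python, from rig import get_obs, camera, get_calibration, hand_in, cut_out gives the robot as it stands.
- The arm moves only by the shell command python3 -m inch 'ROWS' [OPENING] [FORCE]. ROWS is JSON, one flat list of numbers, 6 for each row, row after row: the shift along the tool's x, y, z scaled (see below), then the turn, a rotation vector about the tool's x, y, z scaled (see below). A call has 1 to 20 rows; each row is the pose to reach, as a shift and turn from the pose commanded when the call began, along the tool's axes at that moment; what a row does not reach only later rows make up. The controller multiplies each number of a shift by 0.08 m and each number of a turn by 90 degrees. A row lasts 1/12 s, in which the tool goes at most 41.7 mm and 7.16 degrees, less where a joint would pass 70% of its speed; a pose out of reach is approached as far as the arm can. A call with a number of a shift or a turn outside -1 to 1 is refused whole. A call with a gripper value outside its range is refused whole. OPENING is the finger opening in mm, from 0 to 87, set as the call begins (- or left out, the last holds). The fingers move at their own pace and stop on an object; FORCE is the grip in N (left out, the last holds). Time passes only in rows, so rows that repeat a pose let the fingers close. It gives the time, the measured TCP pose, the force, the opening and the grip force at its end, in the units of the state.
- get_obs(): the state, without advancing time (a new reading comes with each control period).
- camera(name): name is "side" or "top"; returns the picture (480x640x3 uint8, red, green, blue); there is no depth.
- get_calibration(name): a dict with "vertical_fov" (degrees; the focal length in pixels is half the picture's height over the tangent of half this angle, whatever the lens; pixels are square), "cx", "cy" (the principal point, pixels), "D" ([k1, k2, p1, p2, k3] as OpenCV has them; the pictures are not rectified), "T" (4x4, takes a point from camera to world coordinates). Camera axes: x right, y down, z forward; pixel columns grow to the right and rows downward; lengths in m; the calibration is good to about 2 mm. A picture is of the moment at which its call begins. get_calibration takes no time and is no camera call.
- hand_in(): hands the job in; it is judged then, once.
Trained networks look in the newest picture that a camera, given by its name, has taken for a name from the list of things; names that differ only in an ending like _2 or _b are one class to them, and where a whole thing is asked for, a point or a joint stands for the part that bears it (a point fixed in the world has none). Each returns a list of dicts, best first, with "conf" (0 to 1); they miss things now and then, are a little off and sometimes report something else, mostly with a low value. They report only what shows in the picture. A call takes as long as a camera call. They do not tell look-alikes from the thing itself.
- cut_out(camera, thing): "region" (480x640 bool, what is visible of it) and "bbox" ([left, top, right, bottom] in pixels, round what is visible of it).
The state is a dict: "time": time; "q": joint angles; "joint_velocities": joint speeds; "joint_torque": joint torques, N m; "position": TCP position; "tool_rot": TCP orientation; "ft_force": force on the tool from outside, world axes, zero at the start; "moment": the same for the moment, N m; "grip_width": finger opening in m; "grip_force": force on a finger pad.
Only numpy, scipy, OpenCV 4.12 (cv2) and the standard library are available. Lean on these libraries where they do the work, as an engineer would, in place of code of your own. Each camera call takes 0.05 s, during which the arm holds its last target. There are 200 camera calls.

TASK

The four clay animals have been put back on each other's stands. Put every animal on the wooden stand that has the shape of its own foot (round, square, hexagonal, oblong), upright, in the middle, and, where the foot has straight sides, with those sides parallel to the stand's edges; the empty felt pad is free for setting one aside meanwhile. They are brittle, so set them down rather than dropping them, tip none over, and leave the blue bud vase standing where it is.

Things in the scene. Friction and masses are not known exactly. Their poses are not given: they have to be found in the camera images.
- owl: Clay owl, 99 mm tall, on a ROUND foot 66 mm across, 10 mm thick. Fired brown clay, loose, about 240 g. Origin: centre of the foot's underside; x points where it looks, z up. Upright barrel body, 49 mm across, straight-sided from 28 to 72 mm above the underside, centred over the foot. Grasp at its sides (fingers closing along y) 56 mm above the underside.
- hare: Clay hare sitting up, ears laid back, 101 mm tall, on a SQUARE foot 60 x 60 x 10 mm, sides along x and y. Fired brown clay, loose, about 220 g. Origin: centre of the foot's underside; x points where it looks, z up. Upright barrel body, 47 to 49 mm across from 12 to 60 mm above the underside, centred over the foot. Grasp at its sides (fingers closing along y) 54 mm above the underside.
- rooster: Clay rooster, 93 mm tall with arched tail, on a HEXAGONAL foot 62 mm across flats, 10 mm thick, two corners on the x axis. Fired brown clay, loose, about 230 g. Origin: centre of the foot's underside; x points where it looks, z up. Barrel body lying along x, 44 mm wide, axis 50 mm above the underside; neck from x = +15 mm, tail from x = -26 mm. Grasp across it (fingers closing along y) over the origin, 50 mm up.
- buffalo: Clay water buffalo on four legs, horned, 82 mm tall, on an OBLONG foot 104 (x) x 52 (y) x 10 mm. Fired brown clay, loose, about 280 g. Origin: centre of the foot's underside; x points where it looks, z up. Body 78 mm long, 42 mm wide, from 32 to 68 mm above the underside, centred over the foot; head and horns (50 mm span) ahead of x = +18 mm. Grasp across it (fingers closing along y) over the origin, 50 mm up.
- stand_round: ROUND dark wooden display stand, disc 96 mm across, 20 mm high, fixed to the table. The owl's place. Origin: centre of its underside on the table; flat top 20 mm above it.
- stand_square: SQUARE dark wooden display stand, 92 x 92 mm, 20 mm high, fixed to the table. The hare's place. Origin: centre of its underside; sides along its x and y; flat top 20 mm up.
- stand_hexagon: HEXAGONAL dark wooden display stand, 92 mm across the flats, 20 mm high, fixed to the table. The rooster's place. Origin: centre of its underside; two corners on its x axis, two flats facing along its y; flat top 20 mm up.
- stand_oblong: OBLONG dark wooden display stand, 140 mm (along its x) x 86 mm (along its y), 20 mm high, fixed to the table. The buffalo's place. Origin: centre of its underside; flat top 20 mm up.
- pad: Grey felt pad, 125 x 125 mm, 4 mm thick, fixed to the table, empty at the start: the free spot to set an animal aside. Origin: centre of its underside; top 4 mm up.
- vase: Glazed blue bud vase, 76 mm tall, 40 mm across at the belly, narrow neck, 130 g, standing loose in the middle of the table among the stands; not part of the job, to be left standing where it is. Origin: centre of its underside.
There are look-alikes about, which are no part of the job. What is shaped like the stand_round but orange or yellow is not meant.

How it is judged:
At the end, for the whole second after the job is handed in: Owl on the round stand, hare on the square, rooster on the hexagonal, buffalo on the oblong one: within 12 mm of its centre, standing on its top, upright within 4.5 degrees, at rest and released; feet with straight sides within 12 degrees of parallel to the stand's edges (horizontal distance between owl and stand_round below 0.012 m and z of owl in the frame of stand_round between 0.016 and 0.024 m and angle between each of owl, hare, rooster, buffalo's own z axis and vertical below 0.08 rad and linear speed of each of owl, hare, rooster, buffalo below 0.03 m/s and angular speed of each of owl, hare, rooster, buffalo below 0.3 rad/s and horizontal distance between hare and stand_square below 0.012 m and z of hare in the frame of stand_square between 0.016 and 0.024 m and horizontal distance between rooster and stand_hexagon below 0.012 m and z of rooster in the frame of stand_hexagon between 0.016 and 0.024 m and horizontal distance between buffalo and stand_oblong below 0.012 m and z of buffalo in the frame of stand_oblong between 0.016 and 0.024 m and angle between the x axis of buffalo and the x axis of stand_oblong, either way round below 0.21 rad and (angle between the x axis of hare and the x axis of stand_square, either way round below 0.21 rad or angle between the x axis of hare and the x axis of stand_square, either way round above 1.3608 rad) and (angle between the x axis of rooster and the x axis of stand_hexagon, either way round below 0.21 rad or angle between the x axis of rooster and the x axis of stand_hexagon, either way round between 0.8372 and 1.2572 rad)); the robot touches nothing.
It fails at once if an animal is tipped over (leans more than 35 degrees) (angle between any of owl, hare, rooster, buffalo's own z axis and vertical above 0.61 rad).
It fails at once if an animal is dropped: it moves faster than 0.5 m/s with no finger touching it (a fall of about 13 mm) ((linear speed of owl above 0.5 m/s and contact force between the fingers and owl below 0.01 N) or (linear speed of hare above 0.5 m/s and contact force between the fingers and hare below 0.01 N) or (linear speed of rooster above 0.5 m/s and contact force between the fingers and rooster below 0.01 N) or (linear speed of buffalo above 0.5 m/s and contact force between the fingers and buffalo below 0.01 N)).
It fails at once if the bud vase is knocked over or shifted by more than 30 mm (distance of vase from where it was at the start of the episode above 0.03 m or angle between vase's own z axis and vertical above 0.4 rad).
It also fails if it takes over 144 s, if anything falls off the work surface, if the arm or the gripper's body presses on something with over 40 N, if the wrist force passes 120 N, or if a joint passes its speed limit or range.

## Working session

There is one attempt and no reset: what is moved stays moved. The work goes in short steps, Python scripts to look and compute and a shell command to move; the robot and the scene stay as the last step left them, time stands still between calls to the robot, and variables do not carry over. Pictures are saved under pics/ and viewed, at most 14 in all, crops included, and the job is handed in when it is done.

```bash
ls; mkdir -p pics; python3 - <<'E'
from rig import *
import cv2, numpy as np
for n in("side","top"):
    im=camera(n); cv2.imwrite(f"pics/{n}0.png",im[:,:,::-1]); c=get_calibration(n); print(n,{k:np.round(v,4).tolist() for k,v in c.items()})
o=get_obs(); print({k:np.round(v,4).tolist() for k,v in o.items()})
E
```

```text
pics
side {'vertical_fov': 48.6965, 'cx': 315.9778, 'cy': 245.465, 'D': [-0.0482, 0.0, 0.0, 0.0, 0.0], 'T': [[0.9178, -0.2, 0.3429, 0.0932], [-0.3969, -0.4463, 0.8021, -0.9176], [-0.0074, -0.8723, -0.489, 0.5898], [0.0, 0.0, 0.0, 1.0]]}
top {'vertical_fov': 51.747, 'cx': 324.6876, 'cy': 241.6999, 'D': [-0.0534, 0.0, 0.0, 0.0, 0.0], 'T': [[0.0044, -0.9963, 0.0856, 0.3461], [-1.0, -0.0041, 0.0032, -0.0477], [-0.0029, -0.0856, -0.9963, 1.1993], [0.0, 0.0, 0.0, 1.0]]}
{'time': 0.1, 'q': [-1.2855, 0.5284, 1.4338, -0.0, 1.1814, -0.1785], 'joint_velocities': [-0.0008, -0.0022, -0.0042, 0.0009, 0.0015, 0.0019], 'joint_torque': [-0.0003, -44.0987, -17.715, 0.0635, 0.0534, -0.0001], 'position': [0.2794, -0.5583, 0.2437], 'tool_rot': [0.9732, 0.2298, -0.0001, -0.001], 'ft_force': [-0.5229, 0.4459, 0.1479], 'moment': [-0.0243, 0.0223, 0.0132], 'grip_force': 0.0, 'grip_width': 0.0874}
```

View pics/top0.png

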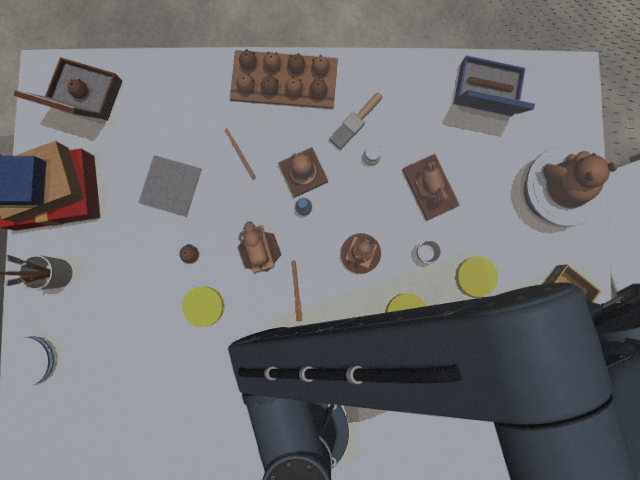

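View pics/side0.png

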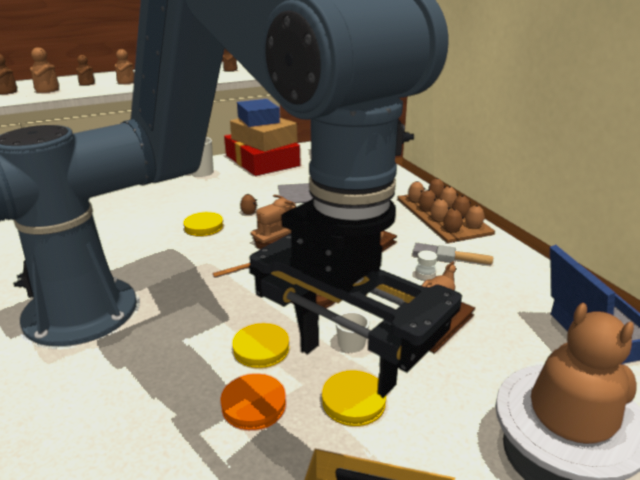

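```bash
cat > h.py <<'E'
import numpy as np, cv2
from rig import *
from scipy.spatial.transform import Rotation as R
def cal(n):
    c=get_calibration(n); f=240/np.tan(np.radians(c["vertical_fov"])/2)
    return np.array([[f,0,c["cx"]],[0,f,c["cy"]],[0,0,1]]),np.array(c["D"]),np.array(c["T"])
def ray(n,uv,z):
    """pixels -> world xy at height z"""
    K,D,T=cal(n); p=cv2.undistortPoints(np.array(uv,float).reshape(-1,1,2),K,D).reshape(-1,2)
    d=np.c_[p,np.ones(len(p))]@T[:3,:3].T; s=(z-T[2,3])/d[:,2]
    return (T[:3,3]+d*s[:,None])[:,:2]
def proj(n,P):
    K,D,T=cal(n); W=np.linalg.inv(T)
    return cv2.projectPoints(np.array(P,float).reshape(-1,3),cv2.Rodrigues(W[:3,:3])[0],W[:3,3],K,D)[0].reshape(-1,2)
def to(x,y,z,yaw):
    """goal: TCP at xyz, tool y axis at world angle yaw (mod pi), pointing down -> scaled shift & turn from the present pose"""
    o=get_obs(); p=np.array(o["position"]); A=R.from_quat(o["tool_rot"]); best=None
    for k in range(2):
        a=yaw+k*np.pi; Y=np.array([np.cos(a),np.sin(a),0]); Z=np.array([0,0,-1.]); X=np.cross(Y,Z)
        G=R.from_matrix(np.c_[X,Y,Z]); v=(A.inv()*G).as_rotvec()
        if best is None or np.linalg.norm(v)<np.linalg.norm(best): best=v
    return np.round(A.inv().apply(np.array([x,y,z])-p)/.08,3),np.round(best/(np.pi/2),3)
E
python3 - <<'E'
from h import *
im=camera("top"); 
c=cv2.resize(im[120:290,225:485],None,fx=3,fy=3,interpolation=cv2.INTER_CUBIC); cv2.imwrite("pics/crop0.png",c[:,:,::-1])
zz={"pad":.004,"vase":.04}
for t in "owl hare rooster buffalo stand_round stand_square stand_hexagon stand_oblong pad vase".split():
    for r in cut_out("top",t)[:3]:
        if r["conf"]<.2: continue
        m=r["region"].astype(np.uint8); np.save(f"m_{t}.npy",m) if r is not None else 0
        cs=max(cv2.findContours(m,0,1)[0],key=len)
        z=zz.get(t,.02 if "stand" in t else .07)
        h=ray("top",cs.reshape(-1,2),z).astype(np.float32); (x,y),(w,l),a=cv2.minAreaRect(h)
        print(t,round(r["conf"],2),np.round(r["bbox"]),"rect",np.round([x,y,w,l,a],3))
E
```

```text
owl 0.78 [286. 151. 314. 182.] rect [6.1400e-01 1.1000e-02 7.6000e-02 5.9000e-02 2.6739e+01]
hare 0.9 [346. 237. 375. 268.] rect [ 4.2300e-01 -1.2600e-01  6.2000e-02  6.5000e-02  6.9976e+01]
rooster 0.91 [416. 158. 447. 204.] rect [ 0.579 -0.3    0.084  0.081 56.202]
buffalo 0.98 [240. 221. 274. 276.] rect [ 0.433  0.116  0.116  0.06  18.729]
buffalo 0.64 [415. 158. 451. 203.] rect [ 0.581 -0.301  0.087  0.085 57.587]
stand_round 0.96 [455. 262. 497. 298.] rect [ 0.368 -0.408  0.096  0.098 89.054]
stand_round 0.92 [386. 291. 422. 311.] rect [ 0.307 -0.233  0.04   0.092  7.186]
stand_round 0.73 [341. 234. 384. 275.] rect [ 0.422 -0.13   0.093  0.093  0.221]
stand_square 0.98 [281. 148. 326. 197.] rect [6.1800e-01 1.1000e-02 9.4000e-02 9.3000e-02 2.5905e+01]
stand_hexagon 0.79 [240. 232. 285. 265.] rect [ 0.437  0.079  0.068  0.023 16.269]
stand_oblong 0.71 [404. 152. 459. 218.] rect [ 0.583 -0.297  0.141  0.091 25.471]
pad 0.71 [135. 156. 199. 215.] rect [ 0.586  0.338  0.125  0.125 73.596]
pad 0.24 [239. 223. 272. 274.] rect [ 0.438  0.127  0.124  0.063 18.489]
vase 0.76 [296. 199. 311. 214.] rect [0.532 0.008 0.036 0.033 0.411]
vase 0.71 [404. 153. 462. 219.] rect [ 0.58  -0.295  0.14   0.09  24.81 ]
```

View pics/crop0.png

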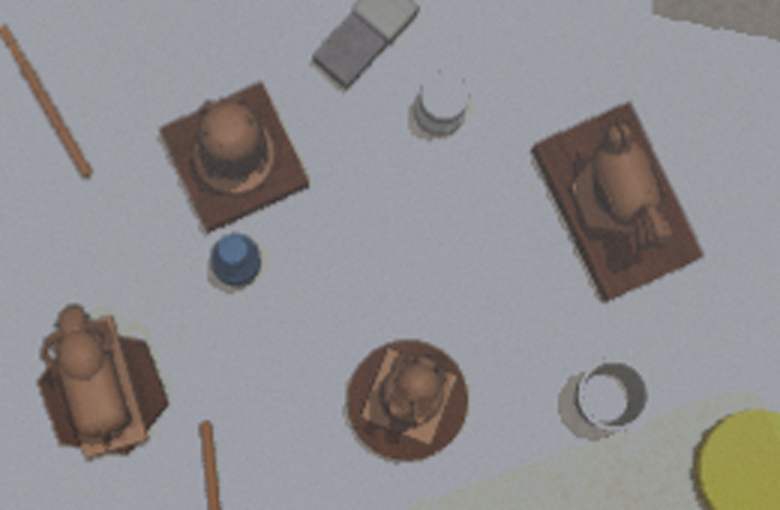

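```bash
cat > fit.py <<'E'
from h import *
def poly(kind):
    if kind=="owl": t=np.linspace(0,2*np.pi,41); return .033*np.c_[np.cos(t),np.sin(t)]
    if kind=="stand_round": t=np.linspace(0,2*np.pi,41); return .048*np.c_[np.cos(t),np.sin(t)]
    if kind in("rooster","stand_hexagon"):
        t=np.arange(7)*np.pi/3; return (.031 if kind=="rooster" else .046)/np.cos(np.pi/6)*np.c_[np.cos(t),np.sin(t)]
    a,b={"hare":(.03,.03),"stand_square":(.046,.046),"buffalo":(.052,.026),"stand_oblong":(.07,.043)}[kind]
    return np.array([[a,b],[-a,b],[-a,-b],[a,-b],[a,b]])
def outline(kind,x,y,deg,z):
    r=np.radians(deg); P=poly(kind)@np.array([[np.cos(r),np.sin(r)],[-np.sin(r),np.cos(r)]])+[x,y]
    return proj("top",np.c_[P,np.full(len(P),z)])
def mosaic(im,poses,path,F=6,w=66,h=50):
    tiles=[]
    for k,(x,y,a,z) in poses:
        u,v=np.round(proj("top",[[x,y,z]])[0]).astype(int); u-=w//2; v-=h//2
        t=np.clip(cv2.resize(im[v:v+h,u:u+w],None,fx=F,fy=F,interpolation=cv2.INTER_CUBIC)*1.5,0,255).astype(np.uint8).copy()
        p=np.round((outline(k,x,y,a,z)-[u,v]+.5)*F).astype(int); cv2.polylines(t,[p],False,(0,255,0),1)
        if k in("owl","hare","rooster","buffalo"):
            s=next((q for q in poses if q[0]==MATCH.get(k)),None)
        for k2,(x2,y2,a2,z2) in STANDS:
            p=np.round((outline(k2,x2,y2,a2,z2)-[u,v]+.5)*F).astype(int); cv2.polylines(t,[p],False,(0,255,255),1)
        tiles.append(t)
    cv2.imwrite(path,np.vstack([np.hstack(tiles[:2]),np.hstack(tiles[2:])])[:,:,::-1])
MATCH={}
STANDS=[("stand_square",(.618,.011,26,.02)),("stand_oblong",(.583,-.297,25.4,.02)),("stand_round",(.422,-.130,0,.02)),("stand_hexagon",(.437,.105,16,.02))]
E
python3 - <<'E'
from fit import *
def px(l): return np.array(l,float)/3+[225,120]
print("hare",ray("top",px([[388,348],[457,375],[432,442],[365,423]]),.03))
b=ray("top",px([[112,316],[147,440],[90,460]]),.03); print("buf",b,b[0]-b[1],b[1]-b[2],(b[0]+b[2])/2)
print("hexcorners",ray("top",px([[39,382],[60,440],[150,342],[168,402]]),.02))
print("owl",ray("top",px([[233,154]]),.03),"rooster",ray("top",px([[615,195]]),.03))
im=camera("top")
mosaic(im,[("owl",(.617,.011,0,.03)),("hare",(.422,-.13,-18,.03)),("rooster",(.585,-.295,20,.03)),("buffalo",(.44,.11,16,.03))],"pics/mos0.png")
E
```

```text
hare [[ 0.46048391 -0.11423162]
 [ 0.43927426 -0.16877093]
 [ 0.38627551 -0.14884028]
 [ 0.4010321  -0.09606707]]
buf [[0.48511274 0.10476493]
 [0.38687564 0.07564963]
 [0.37090687 0.12041716]] [0.0982371  0.02911529] [ 0.01596878 -0.04476752] [0.42800981 0.11259104]
hexcorners [[0.43306399 0.16367003]
 [0.38687644 0.14603123]
 [0.46549954 0.07532092]
 [0.41754587 0.0603482 ]]
owl [[0.61619426 0.00978562]] rooster [[ 0.58432477 -0.29620979]]
```

View pics/mos0.png

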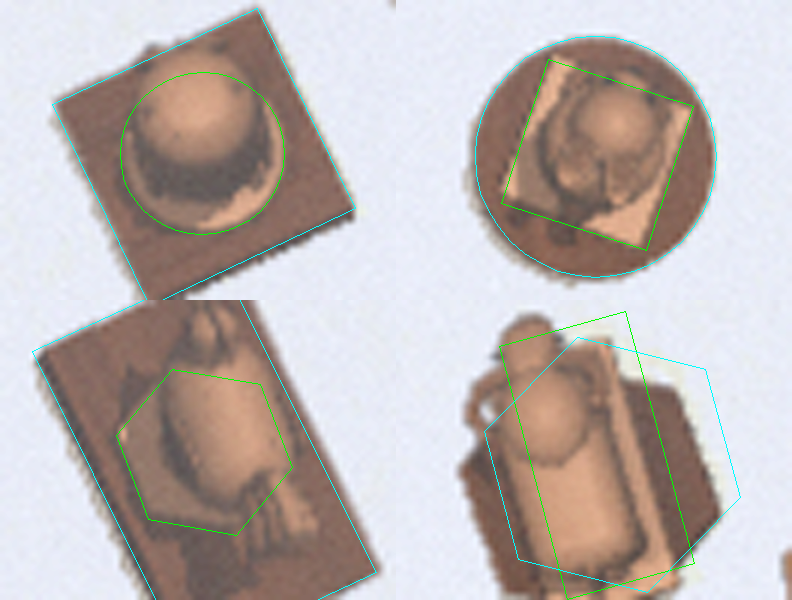

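```bash
sed -i 's/(.437,.105,16,.02)/(.425,.112,21,.02)/' fit.py; python3 - <<'E'
from fit import *
im=camera("top")
mosaic(im,[("buffalo",(.428,.1126,16.5,.03)),("hare",(.4236,-.1303,-20,.03)),("stand_oblong",(.583,-.297,25.4,.02)),("stand_hexagon",(.425,.112,21,.02))],"pics/mos1.png")
print(to(.4236,-.1303,.3,np.radians(70)),to(.4236,-.1303,.077,np.radians(70)))
E
```

```text
(array([ 4.007, -3.987, -0.693]), array([ 0.   , -0.   ,  0.517])) (array([ 4.007, -3.987,  2.095]), array([ 0.   , -0.   ,  0.517]))
```

View pics/mos1.png

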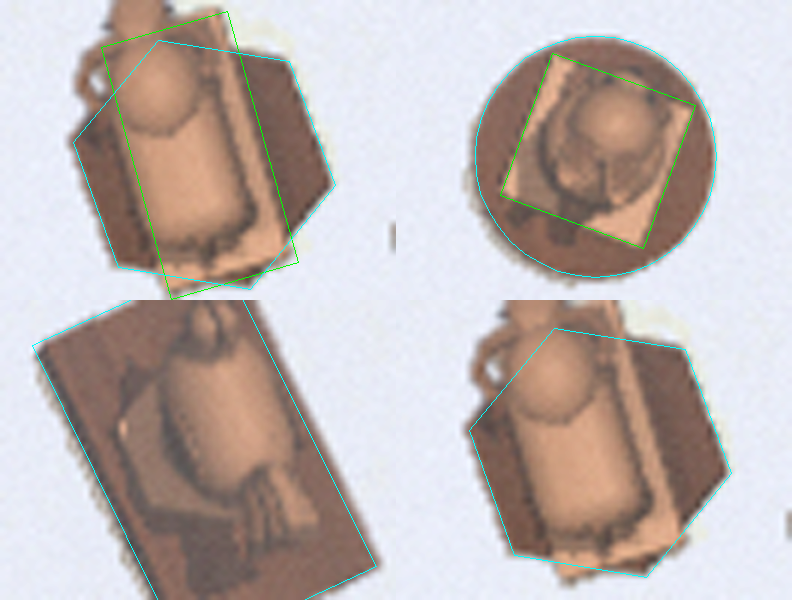

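```bash

python3 -m inch '[0.1,-0.1,0,0,0,0, 0.3,-0.3,0,0,0,0, 0.5,-0.5,0,0,0,0, 0.75,-0.75,0,0,0,0, 1,-1,0,0,0,0]' 87 20
python3 -m inch '[0.25,-0.25,0,0,0,0, 0.5,-0.5,0,0,0,0, 0.75,-0.75,0,0,0,0, 1,-1,0,0,0,0]'
python3 -m inch '[0.25,-0.25,0,0,0,0, 0.5,-0.5,0,0,0,0, 0.75,-0.75,0,0,0,0, 1,-1,0,0,0,0]'
python3 -m inch '[0.2,-0.2,0,0,0,0.07, 0.4,-0.4,0,0,0,0.14, 0.6,-0.6,0,0,0,0.21, 0.75,-0.75,0,0,0,0.28, 0.9,-0.9,0,0,0,0.35, 0.97,-0.96,0,0,0,0.42, 1,-0.98,0,0,0,0.49, 1,-0.98,0,0,0,0.517, 1,-0.98,0,0,0,0.517, 1,-0.98,0,0,0,0.517]'
python3 - <<'E'
from fit import *
print(to(.4236,-.1303,.077,np.radians(70)))
o=get_obs(); print(o["position"],np.round(o["q"],2))
E
```

```text
time: 1.17
position: [0.3156, -0.4498, 0.2445]
tool_rot: [0.973, 0.229, 0.0, -0.0]
ft_force: [1.0, -0.2, 0.3]
grip_width: 0.0871
grip_force: 0.0
time: 1.5
position: [0.3513, -0.342, 0.2447]
tool_rot: [0.973, 0.23, 0.0, -0.0]
ft_force: [0.2, 0.1, 0.7]
grip_width: 0.0872
grip_force: 0.0
time: 1.83
position: [0.3868, -0.2347, 0.2447]
tool_rot: [0.973, 0.23, 0.0, -0.0]
ft_force: [1.3, -0.1, -0.2]
grip_width: 0.0872
grip_force: 0.0
time: 2.67
position: [0.4231, -0.1304, 0.2447]
tool_rot: [0.985, -0.172, -0.0, -0.0]
ft_force: [-0.3, -0.2, -0.3]
grip_width: 0.0869
grip_force: 0.0
(array([ 0.006, -0.003,  2.096]), array([-0.   ,  0.   ,  0.002]))
[ 0.42305709 -0.13040434  0.24466613] [-0.55  0.28  1.87  0.    0.99  1.36]
```

```bash

python3 -m inch '[0,0,0.1,0,0,0, 0,0,0.3,0,0,0, 0,0,0.55,0,0,0, 0,0,0.8,0,0,0, 0,0,1,0,0,0]' | tail -3
python3 -m inch '[0,0,0.2,0,0,0, 0,0,0.4,0,0,0, 0,0,0.6,0,0,0, 0,0,0.8,0,0,0, 0,0,0.95,0,0,0, 0,0,1,0,0,0]' | tail -3
python3 -m inch '[0,0,0.06,0,0,0, 0,0,0.1,0,0,0, 0,0,0.1,0,0,0]'
python3 -m inch '[0,0,0,0,0,0, 0,0,0,0,0,0, 0,0,0,0,0,0, 0,0,0,0,0,0, 0,0,0,0,0,0, 0,0,0,0,0,0, 0,0,0,0,0,0, 0,0,0,0,0,0, 0,0,0,0,0,0, 0,0,0,0,0,0]' 30 20
python3 - <<'E'
from fit import *
o=get_obs(); print(o["position"],o["grip_width"],o["grip_force"])
im=camera("side");cv2.imwrite("pics/side1.png",im[:,:,::-1])
E
```

```text
ft_force: [-0.0, 0.1, -0.0]
grip_width: 0.087
grip_force: 0.0
ft_force: [-0.1, 1.4, 0.4]
grip_width: 0.087
grip_force: 0.0
time: 3.83
position: [0.4233, -0.1311, 0.0763]
tool_rot: [0.985, -0.173, -0.0, -0.0]
ft_force: [0.1, -0.3, 0.0]
grip_width: 0.0869
grip_force: 0.0
time: 4.67
position: [0.4234, -0.1311, 0.0766]
tool_rot: [0.985, -0.173, 0.0, 0.0]
ft_force: [-0.1, -1.4, 1.8]
grip_width: 0.0469
grip_force: 20.0
[ 0.423386   -0.13105294  0.07663494] 0.046922542016533446 20.018978269346803
```

View pics/side1.png

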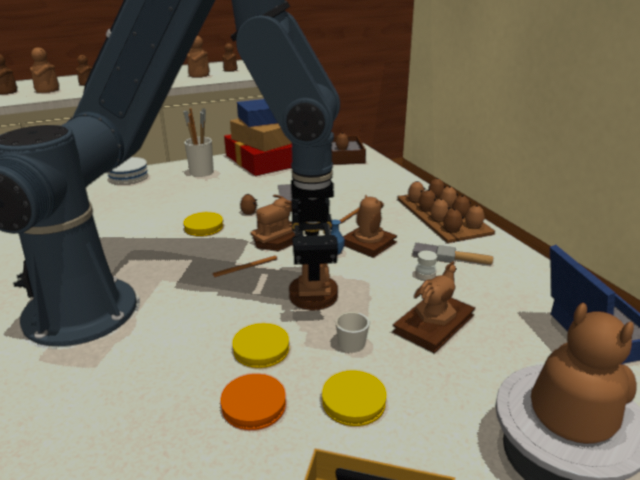

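```bash

python3 -m inch '[0,0,-0.03,0,0,0, 0,0,-0.1,0,0,0, 0,0,-0.25,0,0,0, 0,0,-0.45,0,0,0, 0,0,-0.65,0,0,0, 0,0,-0.83,0,0,0, 0,0,-0.95,0,0,0, 0,0,-1,0,0,0]' 
python3 -m inch '[0,0,-0.05,0,0,0, 0,0,-0.2,0,0,0, 0,0,-0.4,0,0,0, 0,0,-0.6,0,0,0, 0,0,-0.68,0,0,0, 0,0,-0.7,0,0,0]' 
python3 - <<'E'
from fit import *
print(to(.586,.338,.21,np.radians(70)))
E
```

```text
time: 5.38
position: [0.4237, -0.1311, 0.158]
tool_rot: [0.985, -0.173, 0.001, 0.0]
ft_force: [0.9, -0.8, -2.0]
grip_width: 0.0474
grip_force: 20.0
time: 5.88
position: [0.4237, -0.1312, 0.2132]
tool_rot: [0.985, -0.173, 0.001, 0.0]
ft_force: [-0.1, -0.1, -2.6]
grip_width: 0.0478
grip_force: 20.0
(array([-0.095, -6.205,  0.038]), array([ 0.   , -0.001,  0.   ]))
```

```bash

python3 -m inch '[0,-0.05,0,0,0,0, 0,-0.15,0,0,0,0, 0,-0.35,0,0,0,0, 0,-0.55,0,0,0,0, 0,-0.75,0,0,0,0, 0,-1,0,0,0,0]' - 30 | tail -2
for i in 1 2 3 4; do python3 -m inch '[-0.01,-0.25,0,0,0,0, -0.01,-0.5,0,0,0,0, -0.02,-0.75,0,0,0,0, -0.02,-1,0,0,0,0]' | tail -2; done
python3 -m inch '[0,-0.2,0,0,0,0, 0,-0.4,0,0,0,0, -0.01,-0.6,0,0,0,0, -0.02,-0.75,0,0,0,0, -0.02,-0.9,0,0,0,0, -0.02,-1,0,0,0,0, -0.02,-1,0,0,0,0]' | tail -2
python3 -m inch '[0,-0.1,0,0,0,0, 0,-0.2,0,0,0,0, 0,-0.2,0,0,0,0, 0,-0.2,0,0,0,0]'
python3 - <<'E'
from fit import *
print(to(.586,.338,.0606,np.radians(70)))
o=get_obs(); print(o["position"],o["grip_width"],o["grip_force"])
im=camera("side"); p=proj("side",[o["position"]])[0].astype(int); print(p)
c=im[p[1]-60:p[1]+70,p[0]-80:p[0]+80]
cv2.imwrite("pics/side2.png",cv2.resize(c,None,fx=4,fy=4)[:,:,::-1])
E
```

```text
grip_width: 0.0473
grip_force: 30.0
grip_width: 0.047
grip_force: 30.0
grip_width: 0.0476
grip_force: 30.0
grip_width: 0.0469
grip_force: 30.0
grip_width: 0.0471
grip_force: 30.0
grip_width: 0.0472
grip_force: 30.0
time: 8.63
position: [0.5853, 0.338, 0.2126]
tool_rot: [0.985, -0.173, 0.0, 0.0]
ft_force: [-0.3, -0.0, -2.8]
grip_width: 0.0471
grip_force: 30.0
(array([ 0.008, -0.004,  1.9  ]), array([ 0.   , -0.   ,  0.001]))
[0.58529498 0.33795753 0.2126333 ] 0.0471052393670752 29.95798098328123
[298 117]
```

View pics/side2.png

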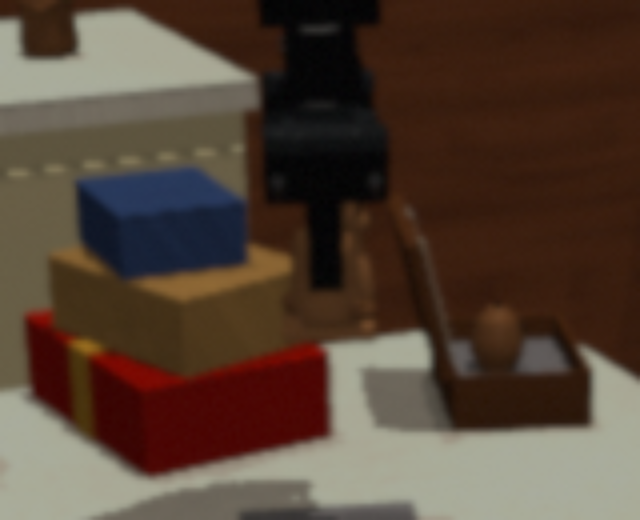

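```bash

python3 -m inch '[0,0,0.05,0,0,0, 0,0,0.2,0,0,0, 0,0,0.4,0,0,0, 0,0,0.6,0,0,0, 0,0,0.8,0,0,0, 0,0,1,0,0,0]' |tail -2
python3 -m inch '[0,0,0.18,0,0,0, 0,0,0.36,0,0,0, 0,0,0.54,0,0,0, 0,0,0.68,0,0,0, 0,0,0.78,0,0,0, 0,0,0.82,0,0,0, 0,0,0.82,0,0,0, 0,0,0.82,0,0,0]' 
python3 -m inch '[0,0,0.02,0,0,0, 0,0,0.03,0,0,0, 0,0,0.04,0,0,0, 0,0,0.04,0,0,0]' 
python3 -m inch '[0,0,0.01,0,0,0, 0,0,0.02,0,0,0, 0,0,0.03,0,0,0, 0,0,0.03,0,0,0]'
```

```text
grip_width: 0.0471
grip_force: 30.0
time: 9.85
position: [0.5855, 0.338, 0.0672]
tool_rot: [0.985, -0.173, 0.0, -0.0]
ft_force: [-0.6, -0.3, -1.9]
grip_width: 0.0476
grip_force: 30.0
time: 10.18
position: [0.5853, 0.338, 0.0641]
tool_rot: [0.985, -0.173, 0.0, -0.0]
ft_force: [0.5, 0.0, -1.6]
grip_width: 0.0473
grip_force: 30.0
time: 10.52
position: [0.585, 0.3379, 0.0612]
tool_rot: [0.985, -0.173, -0.0, 0.0]
ft_force: [0.1, 0.3, -2.3]
grip_width: 0.047
grip_force: 30.0
```

```bash

python3 -m inch '[0,0,0.01,0,0,0, 0,0,0.02,0,0,0, 0,0,0.02,0,0,0]' |grep -A1 -E "posi|ft_f"
python3 -m inch '[0,0,0.01,0,0,0, 0,0,0.01,0,0,0]' |grep -E "posi|ft_f"
```

```text
position: [0.5852, 0.338, 0.0607]
tool_rot: [0.985, -0.173, 0.0, -0.0]
ft_force: [-1.8, -0.6, 3.8]
grip_width: 0.0471
position: [0.5852, 0.338, 0.0607]
ft_force: [-2.6, -2.1, 8.0]
```

```bash

python3 -m inch '[0,0,-0.01,0,0,0, 0,0,-0.01,0,0,0, 0,0,-0.01,0,0,0, 0,0,-0.01,0,0,0, 0,0,-0.01,0,0,0, 0,0,-0.01,0,0,0, 0,0,-0.01,0,0,0]' 87
python3 -m inch '[0,0,-0.1,0,0,0, 0,0,-0.3,0,0,0, 0,0,-0.55,0,0,0, 0,0,-0.8,0,0,0, 0,0,-1,0,0,0]' |tail -2
python3 -m inch '[0,0,-0.2,0,0,0, 0,0,-0.4,0,0,0, 0,0,-0.6,0,0,0, 0,0,-0.8,0,0,0, 0,0,-0.8,0,0,0]' |tail -2
python3 - <<'E'
from fit import *
print(to(.617,.011,.079,np.radians(116)))
im=camera("top")
for t in("hare","pad"):
  for r in cut_out("top",t)[:2]:
    print(t,r["conf"],r["bbox"])
np.save("top3.npy",im)
E
```

```text
time: 11.52
position: [0.5851, 0.3379, 0.0595]
tool_rot: [0.985, -0.173, -0.0, 0.0]
ft_force: [0.1, -0.3, 0.2]
grip_width: 0.0836
grip_force: 0.0
grip_width: 0.0872
grip_force: 0.0
grip_width: 0.087
grip_force: 0.0
(array([1.737, 3.733, 1.607]), array([-0.002, -0.005, -0.511]))
hare 0.82 [156.8, 174.6, 184.5, 201.1]
pad 0.67 [140.6, 162.3, 201.4, 217.5]
```

```bash

for i in 1 2 3; do python3 -m inch '[0.11,0.24,0,0,0,0, 0.22,0.47,0,0,0,0, 0.33,0.7,0,0,0,0, 0.43,0.93,0,0,0,0]' |tail -2; done
python3 -m inch '[0.1,0.2,0,0,0,-0.07, 0.2,0.4,0,0,0,-0.14, 0.3,0.6,0,0,0,-0.21, 0.37,0.75,0,0,0,-0.28, 0.41,0.88,0,0,0,-0.35, 0.43,0.93,0,0,0,-0.42, 0.43,0.93,0,0,0,-0.49, 0.43,0.93,0,0,0,-0.511, 0.43,0.93,0,0,0,-0.511, 0.43,0.93,0,0,0,-0.511]'
python3 - <<'E'
from fit import *
print(to(.617,.011,.079,np.radians(116)))
E
```

```text
grip_width: 0.0872
grip_force: 0.0
grip_width: 0.0874
grip_force: 0.0
grip_width: 0.0868
grip_force: 0.0
time: 14.33
position: [0.6122, 0.0113, 0.2025]
tool_rot: [0.974, 0.225, -0.001, -0.0]
ft_force: [0.3, 0.5, -0.1]
grip_width: 0.0868
grip_force: 0.0
(array([0.056, 0.032, 1.543]), array([-0.001,  0.001, -0.   ]))
```

```bash

python3 -m inch '[0.03,0.02,0,0,0,0, 0.056,0.032,0.1,0,0,0, 0.056,0.032,0.25,0,0,0, 0.056,0.032,0.45,0,0,0, 0.056,0.032,0.65,0,0,0, 0.056,0.032,0.83,0,0,0, 0.056,0.032,1,0,0,0]' |tail -2
python3 -m inch '[0,0,0.15,0,0,0, 0,0,0.3,0,0,0, 0,0,0.43,0,0,0, 0,0,0.52,0,0,0, 0,0,0.54,0,0,0, 0,0,0.54,0,0,0]'
python3 -m inch '[0,0,0,0,0,0, 0,0,0,0,0,0, 0,0,0,0,0,0, 0,0,0,0,0,0, 0,0,0,0,0,0, 0,0,0,0,0,0, 0,0,0,0,0,0, 0,0,0,0,0,0, 0,0,0,0,0,0, 0,0,0,0,0,0]' 30 25
python3 -m inch '[0,0,-0.03,0,0,0, 0,0,-0.1,0,0,0, 0,0,-0.25,0,0,0, 0,0,-0.45,0,0,0, 0,0,-0.65,0,0,0, 0,0,-0.83,0,0,0, 0,0,-0.95,0,0,0, 0,0,-1,0,0,0]' 
python3 -m inch '[0,0,-0.05,0,0,0, 0,0,-0.2,0,0,0, 0,0,-0.4,0,0,0, 0,0,-0.6,0,0,0, 0,0,-0.68,0,0,0, 0,0,-0.7,0,0,0]' 
python3 - <<'E'
from fit import *
print(to(.422,-.13,.079,np.radians(116)))
E
```

```text
grip_width: 0.0866
grip_force: 0.0
time: 15.42
position: [0.6179, 0.0109, 0.08]
tool_rot: [0.974, 0.225, -0.0, -0.0]
ft_force: [-0.7, -0.3, -0.2]
grip_width: 0.0869
grip_force: 0.0
time: 16.25
position: [0.6185, 0.0106, 0.0808]
tool_rot: [0.974, 0.225, 0.0, 0.0]
ft_force: [0.7, -0.9, 1.1]
grip_width: 0.0481
grip_force: 25.0
time: 16.92
position: [0.6189, 0.011, 0.1629]
tool_rot: [0.974, 0.225, 0.002, 0.001]
ft_force: [-0.3, -0.1, -1.5]
grip_width: 0.0483
grip_force: 25.0
time: 17.42
position: [0.6188, 0.0108, 0.2181]
tool_rot: [0.974, 0.225, 0.001, 0.001]
ft_force: [0.6, -1.0, -1.5]
grip_width: 0.0484
grip_force: 25.0
(array([-2.987,  0.499,  1.733]), array([ 0.001, -0.001,  0.   ]))
```

```bash

python3 -m inch '[-0.05,0.01,0,0,0,0, -0.15,0.03,0,0,0,0, -0.35,0.06,0,0,0,0, -0.55,0.09,0,0,0,0, -0.75,0.12,0,0,0,0, -1,0.166,0,0,0,0]' |tail -2
python3 -m inch '[-0.2,0.03,0,0,0,0, -0.4,0.06,0,0,0,0, -0.6,0.1,0,0,0,0, -0.8,0.13,0,0,0,0, -1,0.166,0,0,0,0]' |tail -2
python3 -m inch '[-0.2,0.03,0,0,0,0, -0.4,0.06,0,0,0,0, -0.6,0.1,0,0,0,0, -0.8,0.13,0,0,0,0, -0.93,0.155,0,0,0,0, -0.98,0.166,0,0,0,0, -0.98,0.166,0,0,0,0, -0.98,0.166,0,0,0,0, -0.98,0.166,0,0,0,0]' |tail -2
python3 - <<'E'
from fit import *
print(to(.4225,-.13,.0808,np.radians(116)))
E
```

```text
grip_width: 0.0484
grip_force: 25.0
grip_width: 0.0481
grip_force: 25.0
grip_width: 0.0482
grip_force: 25.0
(array([0.003, 0.009, 1.697]), array([ 0.   , -0.   ,  0.001]))
```

```bash

python3 -m inch '[0,0.01,0.05,0,0,0, 0,0.01,0.2,0,0,0, 0,0.01,0.4,0,0,0, 0,0.01,0.6,0,0,0, 0,0.01,0.8,0,0,0, 0,0.01,0.92,0,0,0, 0,0.01,1,0,0,0]' |tail -2
python3 -m inch '[0,0,0.15,0,0,0, 0,0,0.3,0,0,0, 0,0,0.45,0,0,0, 0,0,0.56,0,0,0, 0,0,0.61,0,0,0, 0,0,0.63,0,0,0, 0,0,0.63,0,0,0]' |grep -E "posi|ft_f"
python3 -m inch '[0,0,0.01,0,0,0, 0,0,0.02,0,0,0, 0,0,0.03,0,0,0, 0,0,0.04,0,0,0, 0,0,0.04,0,0,0]' |grep -E "posi|ft_f"
python3 -m inch '[0,0,0.01,0,0,0, 0,0,0.02,0,0,0, 0,0,0.02,0,0,0]' |grep -E "posi|ft_f"
```

```text
grip_width: 0.0485
grip_force: 25.0
position: [0.4219, -0.1302, 0.086]
ft_force: [-0.6, 0.2, -2.7]
position: [0.4217, -0.1303, 0.0831]
ft_force: [0.2, -0.5, -1.8]
position: [0.4216, -0.1303, 0.0813]
ft_force: [0.2, 0.5, -2.3]
```

```bash

python3 -m inch '[0,0,0.01,0,0,0, 0,0,0.01,0,0,0, 0,0,0.01,0,0,0]' |grep -E "posi|ft_f"
python3 -m inch '[0,0,0.01,0,0,0, 0,0,0.01,0,0,0, 0,0,0.01,0,0,0]' |grep -E "posi|ft_f"

```

```text
position: [0.4217, -0.1303, 0.0808]
ft_force: [-0.1, 0.6, 1.9]
position: [0.4217, -0.1303, 0.0807]
ft_force: [-2.6, -0.2, 10.9]
```

```bash

python3 -m inch '[0,0,-0.01,0,0,0, 0,0,-0.01,0,0,0, 0,0,-0.01,0,0,0, 0,0,-0.01,0,0,0, 0,0,-0.01,0,0,0, 0,0,-0.01,0,0,0, 0,0,-0.01,0,0,0]' 87 |tail -2
python3 -m inch '[0,0,-0.1,0,0,0, 0,0,-0.3,0,0,0, 0,0,-0.55,0,0,0, 0,0,-0.8,0,0,0, 0,0,-1,0,0,0]' |tail -2
python3 -m inch '[0,0,-0.2,0,0,0, 0,0,-0.4,0,0,0, 0,0,-0.5,0,0,0, 0,0,-0.5,0,0,0, 0,0,-0.5,0,0,0]' |tail -2
python3 - <<'E'
from fit import *
print(to(.5851,.3379,.0607,np.radians(70)))
im=camera("top")
for t in("owl","hare","stand_round","pad","vase"):
  for r in cut_out("top",t)[:2]:
    cs=max(cv2.findContours(r["region"].astype(np.uint8),0,1)[0],key=len)
    print(t,r["conf"],r["bbox"],ray("top",[cs.reshape(-1,2).mean(0)],.02))
E
```

```text
grip_width: 0.0842
grip_force: 0.0
grip_width: 0.0868
grip_force: 0.0
grip_width: 0.0871
grip_force: 0.0
(array([ 4.404, -4.362,  1.75 ]), array([ 0.   , -0.   ,  0.512]))
hare 0.86 [147.8, 170.6, 183.7, 199.3] [[0.58554425 0.34188985]]
hare 0.33 [295.1, 200.2, 313.0, 216.1] [[0.53338049 0.00888887]]
stand_round 0.93 [434.4, 313.8, 475.9, 353.8] [[ 0.22830225 -0.35440943]]
stand_round 0.85 [185.2, 289.4, 222.9, 319.9] [[0.30659193 0.23664265]]
pad 0.86 [140.8, 154.6, 200.6, 215.7] [[0.58384117 0.33409888]]
pad 0.42 [415.7, 160.9, 450.2, 205.2] [[ 0.5896372  -0.30555861]]
vase 0.63 [295.3, 198.5, 312.8, 215.0] [[0.53390313 0.0084799 ]]
```

```bash

python3 -m inch '[0.1,-0.1,0,0,0,0, 0.3,-0.3,0,0,0,0, 0.5,-0.5,0,0,0,0, 0.75,-0.75,0,0,0,0, 1,-1,0,0,0,0]' |tail -2
for i in 1 2 3; do python3 -m inch '[0.25,-0.25,0,0,0,0, 0.5,-0.5,0,0,0,0, 0.75,-0.75,0,0,0,0, 1,-1,0,0,0,0]' |tail -2; done
python3 -m inch '[0.15,-0.15,0,0,0,0.07, 0.28,-0.25,0,0,0,0.14, 0.36,-0.32,0,0,0,0.21, 0.404,-0.362,0,0,0,0.28, 0.404,-0.362,0,0,0,0.35, 0.404,-0.362,0,0,0,0.42, 0.404,-0.362,0,0,0,0.49, 0.404,-0.362,0,0,0,0.512, 0.404,-0.362,0,0,0,0.512, 0.404,-0.362,0,0,0,0.512]'
python3 - <<'E'
from fit import *
print(to(.5851,.3379,.0607,np.radians(70)))
E
```

```text
grip_width: 0.087
grip_force: 0.0
grip_width: 0.0869
grip_force: 0.0
grip_width: 0.0873
grip_force: 0.0
grip_width: 0.0871
grip_force: 0.0
time: 25.38
position: [0.5848, 0.3378, 0.1997]
tool_rot: [0.985, -0.173, -0.001, 0.0]
ft_force: [0.3, 0.4, -0.3]
grip_width: 0.0867
grip_force: 0.0
(array([ 0.006, -0.004,  1.737]), array([0.001, 0.001, 0.   ]))
```

```bash

python3 -m inch '[0.006,-0.004,0.1,0,0,0, 0.006,-0.004,0.3,0,0,0, 0.006,-0.004,0.5,0,0,0, 0.006,-0.004,0.75,0,0,0, 0.006,-0.004,1,0,0,0]' |tail -2
python3 -m inch '[0,0,0.2,0,0,0, 0,0,0.4,0,0,0, 0,0,0.58,0,0,0, 0,0,0.7,0,0,0, 0,0,0.737,0,0,0, 0,0,0.737,0,0,0]'
python3 -m inch '[0,0,0,0,0,0, 0,0,0,0,0,0, 0,0,0,0,0,0, 0,0,0,0,0,0, 0,0,0,0,0,0, 0,0,0,0,0,0, 0,0,0,0,0,0, 0,0,0,0,0,0, 0,0,0,0,0,0, 0,0,0,0,0,0]' 30 25
python3 -m inch '[0,0,-0.03,0,0,0, 0,0,-0.1,0,0,0, 0,0,-0.25,0,0,0, 0,0,-0.45,0,0,0, 0,0,-0.65,0,0,0, 0,0,-0.85,0,0,0, 0,0,-1,0,0,0]' |tail -2
python3 -m inch '[0,0,-0.2,0,0,0, 0,0,-0.4,0,0,0, 0,0,-0.6,0,0,0, 0,0,-0.8,0,0,0, 0,0,-0.9,0,0,0, 0,0,-0.94,0,0,0, 0,0,-0.94,0,0,0]' 
python3 - <<'E'
from fit import *
print(to(.618,.011,.0766,np.radians(116)))
E
```

```text
grip_width: 0.0868
grip_force: 0.0
time: 26.3
position: [0.585, 0.3378, 0.0603]
tool_rot: [0.985, -0.174, -0.001, 0.001]
ft_force: [0.1, -1.0, -0.2]
grip_width: 0.087
grip_force: 0.0
time: 27.13
position: [0.5857, 0.338, 0.0618]
tool_rot: [0.985, -0.174, 0.0, 0.0]
ft_force: [-0.7, -0.6, 2.2]
grip_width: 0.0474
grip_force: 25.0
grip_width: 0.047
grip_force: 25.0
time: 28.3
position: [0.5859, 0.3382, 0.2178]
tool_rot: [0.985, -0.174, 0.001, -0.0]
ft_force: [-0.8, -1.0, -2.4]
grip_width: 0.0474
grip_force: 25.0
(array([1.777, 3.707, 1.763]), array([-0.   , -0.001, -0.512]))
```

```bash

python3 -m inch '[0.02,0.05,0,0,0,0, 0.07,0.15,0,0,0,0, 0.15,0.32,0,0,0,0, 0.25,0.5,0,0,0,0, 0.34,0.7,0,0,0,0, 0.444,0.927,0,0,0,0]' |tail -2
for i in 1 2; do python3 -m inch '[0.1,0.2,0,0,0,0, 0.2,0.4,0,0,0,0, 0.3,0.6,0,0,0,0, 0.37,0.76,0,0,0,0, 0.444,0.927,0,0,0,0]' |tail -2; done
python3 -m inch '[0.08,0.16,0,0,0,-0.04, 0.16,0.32,0,0,0,-0.09, 0.24,0.5,0,0,0,-0.15, 0.32,0.66,0,0,0,-0.21, 0.38,0.8,0,0,0,-0.27, 0.42,0.88,0,0,0,-0.33, 0.444,0.927,0,0,0,-0.39, 0.444,0.927,0,0,0,-0.45, 0.444,0.927,0,0,0,-0.49, 0.444,0.927,0,0,0,-0.512, 0.444,0.927,0,0,0,-0.512, 0.444,0.927,0,0,0,-0.512, 0.444,0.927,0,0,0,-0.512]' |tail -2
python3 - <<'E'
from fit import *
print(to(.618,.011,.0778,np.radians(116)))
E
```

```text
grip_width: 0.0471
grip_force: 25.0
grip_width: 0.0475
grip_force: 25.0
grip_width: 0.0474
grip_force: 25.0
grip_width: 0.0471
grip_force: 25.0
(array([ 0.01 , -0.002,  1.737]), array([-0.,  0., -0.]))
```

```bash

python3 -m inch '[0.01,0,0.05,0,0,0, 0.01,0,0.2,0,0,0, 0.01,0,0.4,0,0,0, 0.01,0,0.6,0,0,0, 0.01,0,0.8,0,0,0, 0.01,0,0.92,0,0,0, 0.01,0,1,0,0,0]' |tail -2
python3 -m inch '[0,0,0.15,0,0,0, 0,0,0.3,0,0,0, 0,0,0.45,0,0,0, 0,0,0.57,0,0,0, 0,0,0.65,0,0,0, 0,0,0.67,0,0,0, 0,0,0.67,0,0,0]' |grep -E "posi|ft_f"
python3 -m inch '[0,0,0.01,0,0,0, 0,0,0.02,0,0,0, 0,0,0.03,0,0,0, 0,0,0.04,0,0,0, 0,0,0.04,0,0,0]' |grep -E "posi|ft_f"
python3 -m inch '[0,0,0.01,0,0,0, 0,0,0.02,0,0,0, 0,0,0.02,0,0,0]' |grep -E "posi|ft_f"
```

```text
grip_width: 0.0472
grip_force: 25.0
position: [0.6179, 0.0111, 0.0825]
ft_force: [-0.2, 0.7, -1.9]
position: [0.6182, 0.011, 0.0802]
ft_force: [-0.4, -0.4, -2.6]
position: [0.6181, 0.0111, 0.0783]
ft_force: [-0.2, 0.9, -2.8]
```

```bash

python3 -m inch '[0,0,0.01,0,0,0, 0,0,0.01,0,0,0, 0,0,0.01,0,0,0]' |grep -E "posi|ft_f"
python3 -m inch '[0,0,0.01,0,0,0, 0,0,0.01,0,0,0, 0,0,0.01,0,0,0]' |grep -E "posi|ft_f"

```

```text
position: [0.6182, 0.011, 0.0779]
ft_force: [0.0, 0.4, -0.4]
position: [0.6182, 0.0111, 0.0778]
ft_force: [-2.3, 1.0, 4.8]
```

```bash

python3 -m inch '[0,0,0,0,0,0, 0,0,0,0,0,0, 0,0,0,0,0,0, 0,0,0,0,0,0, 0,0,0,0,0,0, 0,0,0,0,0,0, 0,0,0,0,0,0]' 87 |tail -2
python3 -m inch '[0,0,-0.1,0,0,0, 0,0,-0.3,0,0,0, 0,0,-0.55,0,0,0, 0,0,-0.8,0,0,0, 0,0,-1,0,0,0]' |tail -2
python3 -m inch '[0,0,-0.2,0,0,0, 0,0,-0.4,0,0,0, 0,0,-0.5,0,0,0, 0,0,-0.5,0,0,0, 0,0,-0.5,0,0,0]' |tail -2
python3 - <<'E'
from fit import *
print(to(.585,-.295,.073,np.radians(110)))
E
```

```text
grip_width: 0.0841
grip_force: 0.0
grip_width: 0.087
grip_force: 0.0
grip_width: 0.0872
grip_force: 0.0
(array([-2.053,  3.255,  1.552]), array([ 0.   , -0.   ,  0.067]))
```

```bash

python3 -m inch '[-0.05,0.1,0,0,0,0, -0.16,0.26,0,0,0,0, -0.28,0.45,0,0,0,0, -0.4,0.63,0,0,0,0, -0.513,0.814,0,0,0,0]' |tail -2
for i in 1 2; do python3 -m inch '[-0.13,0.2,0,0,0,0, -0.26,0.4,0,0,0,0, -0.39,0.61,0,0,0,0, -0.513,0.814,0,0,0,0]' |tail -2; done
python3 -m inch '[-0.13,0.2,0,0,0,0.03, -0.26,0.4,0,0,0,0.067, -0.38,0.6,0,0,0,0.067, -0.47,0.75,0,0,0,0.067, -0.513,0.814,0,0,0,0.067, -0.513,0.814,0,0,0,0.067, -0.513,0.814,0,0,0,0.067, -0.513,0.814,0,0,0,0.067]' |tail -2
python3 - <<'E'
from fit import *
print(to(.585,-.295,.073,np.radians(110)))
im=camera("top")
mosaic(im,[("owl",(.422,-.13,0,.03)),("hare",(.618,.011,26,.03)),("rooster",(.585,-.295,20,.03)),("buffalo",(.4285,.1135,16.5,.03))],"pics/mos2.png")
E
```

```text
grip_width: 0.087
grip_force: 0.0
grip_width: 0.0872
grip_force: 0.0
grip_width: 0.0869
grip_force: 0.0
grip_width: 0.0872
grip_force: 0.0
(array([-0.002,  0.016,  1.543]), array([-0.001,  0.   ,  0.001]))
```

View pics/mos2.png

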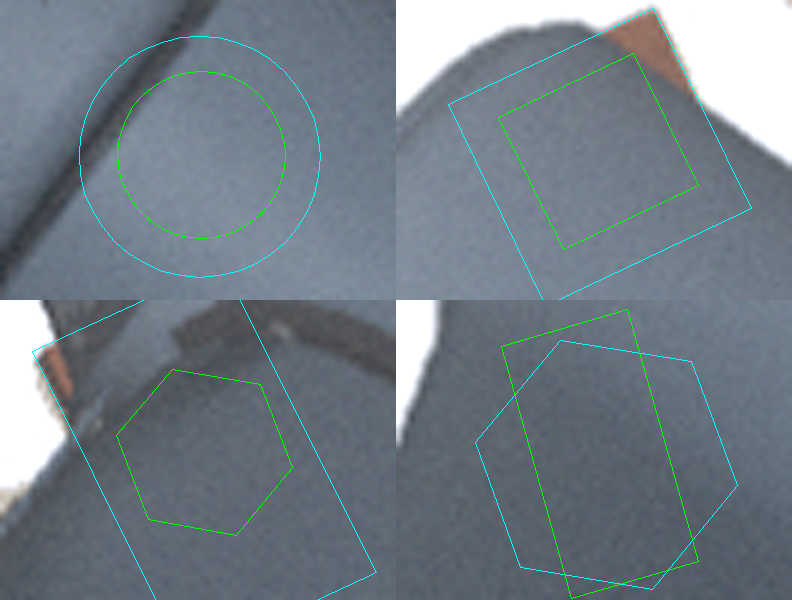

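```bash

python3 -m inch '[0,0.016,0.1,0,0,0, 0,0.016,0.3,0,0,0, 0,0.016,0.5,0,0,0, 0,0.016,0.75,0,0,0, 0,0.016,1,0,0,0]' |tail -2
python3 -m inch '[0,0,0.18,0,0,0, 0,0,0.33,0,0,0, 0,0,0.45,0,0,0, 0,0,0.52,0,0,0, 0,0,0.545,0,0,0, 0,0,0.545,0,0,0]'
python3 -m inch '[0,0,0,0,0,0, 0,0,0,0,0,0, 0,0,0,0,0,0, 0,0,0,0,0,0, 0,0,0,0,0,0, 0,0,0,0,0,0, 0,0,0,0,0,0, 0,0,0,0,0,0, 0,0,0,0,0,0, 0,0,0,0,0,0]' 30 25
python3 -m inch '[0,0,-0.03,0,0,0, 0,0,-0.1,0,0,0, 0,0,-0.25,0,0,0, 0,0,-0.45,0,0,0, 0,0,-0.65,0,0,0, 0,0,-0.85,0,0,0, 0,0,-1,0,0,0]' |tail -2
python3 -m inch '[0,0,-0.2,0,0,0, 0,0,-0.4,0,0,0, 0,0,-0.6,0,0,0, 0,0,-0.8,0,0,0, 0,0,-0.9,0,0,0, 0,0,-0.94,0,0,0, 0,0,-0.94,0,0,0]' 
python3 - <<'E'
from fit import *
print(to(.585,.338,.057,np.radians(110)))
E
```

```text
grip_width: 0.0871
grip_force: 0.0
time: 37.18
position: [0.5855, -0.2962, 0.073]
tool_rot: [0.985, 0.174, -0.0, -0.0]
ft_force: [0.5, 0.7, -0.7]
grip_width: 0.0871
grip_force: 0.0
time: 38.02
position: [0.5856, -0.2966, 0.0734]
tool_rot: [0.985, 0.174, 0.0, 0.0]
ft_force: [0.3, -1.0, 0.7]
grip_width: 0.0434
grip_force: 25.0
grip_width: 0.0433
grip_force: 25.0
time: 39.18
position: [0.5856, -0.2963, 0.2293]
tool_rot: [0.985, 0.174, 0.001, 0.001]
ft_force: [0.1, 1.5, -2.7]
grip_width: 0.0434
grip_force: 25.0
(array([ 2.704, -7.455,  2.148]), array([ 0.001, -0.001,  0.   ]))
```

```bash

python3 -m inch '[0.02,-0.05,0,0,0,0, 0.06,-0.15,0,0,0,0, 0.12,-0.32,0,0,0,0, 0.2,-0.52,0,0,0,0, 0.27,-0.73,0,0,0,0, 0.338,-0.932,0,0,0,0]' |tail -2
for i in 1 2 3 4 5 6; do python3 -m inch '[0.08,-0.23,0,0,0,0, 0.17,-0.46,0,0,0,0, 0.25,-0.69,0,0,0,0, 0.338,-0.932,0,0,0,0]' |tail -1; done
python3 -m inch '[0.07,-0.2,0,0,0,0, 0.14,-0.4,0,0,0,0, 0.21,-0.58,0,0,0,0, 0.27,-0.75,0,0,0,0, 0.31,-0.86,0,0,0,0, 0.338,-0.932,0,0,0,0, 0.338,-0.932,0,0,0,0, 0.338,-0.932,0,0,0,0]'
python3 - <<'E'
from fit import *
print(to(.585,.338,.0574,np.radians(110)))
im=camera("top")
mosaic(im,[("owl",(.422,-.13,0,.03)),("hare",(.618,.011,26,.03)),("rooster",(.585,-.295,20,.03)),("buffalo",(.4285,.1135,16.5,.03))],"pics/mos3.png")
E
```

```text
grip_width: 0.0434
grip_force: 25.0
grip_force: 25.0
grip_force: 25.0
grip_force: 25.0
grip_force: 25.0
grip_force: 25.0
grip_force: 25.0
time: 42.35
position: [0.5846, 0.3381, 0.2282]
tool_rot: [0.985, 0.174, -0.0, 0.0]
ft_force: [1.1, 0.6, -2.1]
grip_width: 0.0434
grip_force: 25.0
(array([6.000e-03, 1.000e-03, 2.135e+00]), array([0., 0., 0.]))
```

View pics/mos3.png

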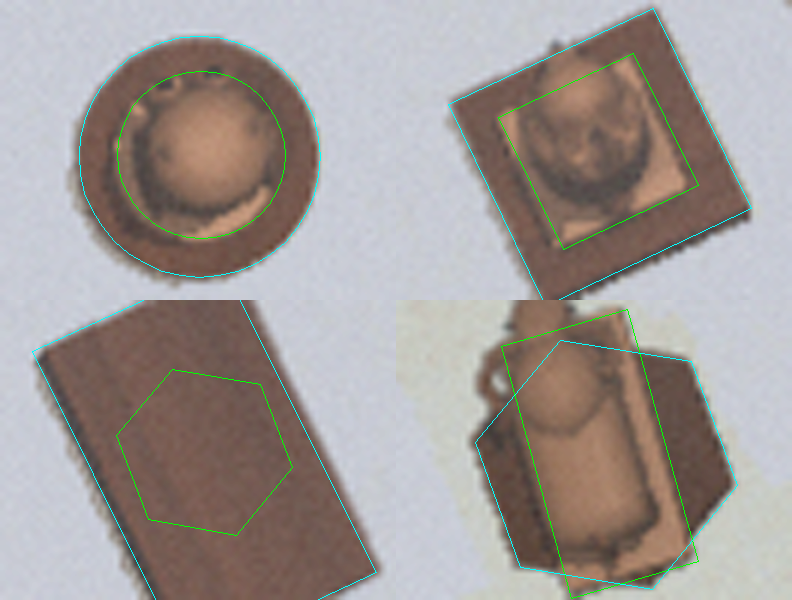

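```bash

python3 -m inch '[0,0,0.05,0,0,0, 0,0,0.2,0,0,0, 0,0,0.4,0,0,0, 0,0,0.6,0,0,0, 0,0,0.8,0,0,0, 0,0,1,0,0,0]' |tail -1
python3 -m inch '[0,0,0.2,0,0,0, 0,0,0.4,0,0,0, 0,0,0.6,0,0,0, 0,0,0.75,0,0,0, 0,0,0.87,0,0,0, 0,0,0.96,0,0,0, 0,0,1,0,0,0, 0,0,1,0,0,0]' |grep -E "posi|ft_f"
python3 -m inch '[0,0,0.02,0,0,0, 0,0,0.05,0,0,0, 0,0,0.07,0,0,0, 0,0,0.085,0,0,0, 0,0,0.1,0,0,0, 0,0,0.1,0,0,0]' |grep -E "posi|ft_f"
python3 -m inch '[0,0,0.01,0,0,0, 0,0,0.02,0,0,0, 0,0,0.02,0,0,0]' |grep -E "posi|ft_f"
```

```text
grip_force: 25.0
position: [0.5844, 0.338, 0.0677]
ft_force: [-0.8, 0.1, -2.0]
position: [0.5845, 0.3382, 0.0603]
ft_force: [-0.1, -0.7, -2.9]
position: [0.5846, 0.3382, 0.0587]
ft_force: [-0.2, 0.4, -1.9]
```

```bash

python3 -m inch '[0,0,0.007,0,0,0, 0,0,0.015,0,0,0, 0,0,0.015,0,0,0]' |grep -E "posi|ft_f"
python3 -m inch '[0,0,0.01,0,0,0, 0,0,0.01,0,0,0, 0,0,0.01,0,0,0]' |grep -E "posi|ft_f"

```

```text
position: [0.5846, 0.3382, 0.0575]
ft_force: [0.7, -0.1, -2.3]
position: [0.5846, 0.3382, 0.0573]
ft_force: [-2.3, -1.0, 1.1]
```

```bash

python3 -m inch '[0,0,0,0,0,0, 0,0,0,0,0,0, 0,0,0,0,0,0, 0,0,0,0,0,0, 0,0,0,0,0,0, 0,0,0,0,0,0, 0,0,0,0,0,0]' 87 |grep posi
python3 -m inch '[0,0,-0.1,0,0,0, 0,0,-0.3,0,0,0, 0,0,-0.55,0,0,0, 0,0,-0.8,0,0,0, 0,0,-1,0,0,0]' |tail -1
python3 -m inch '[0,0,-0.2,0,0,0, 0,0,-0.4,0,0,0, 0,0,-0.6,0,0,0, 0,0,-0.7,0,0,0, 0,0,-0.7,0,0,0, 0,0,-0.7,0,0,0]' |tail -1
python3 - <<'E'
from fit import *
print(to(.428,.1145,.073,np.radians(106.5)))
E
```

```text
position: [0.5847, 0.3382, 0.0567]
grip_force: 0.0
grip_force: 0.0
(array([-2.798,  1.958,  1.501]), array([-0.   , -0.001,  0.039]))
```

```bash

python3 -m inch '[-0.1,0.07,0,0,0,0, -0.28,0.2,0,0,0,0, -0.5,0.35,0,0,0,0, -0.72,0.5,0,0,0,0, -0.933,0.653,0,0,0,0]' |tail -1
python3 -m inch '[-0.23,0.16,0,0,0,0, -0.46,0.32,0,0,0,0, -0.7,0.49,0,0,0,0, -0.933,0.653,0,0,0,0]' |tail -1
python3 -m inch '[-0.23,0.16,0,0,0,0.02, -0.46,0.32,0,0,0,0.039, -0.68,0.47,0,0,0,0.039, -0.85,0.59,0,0,0,0.039, -0.932,0.652,0,0,0,0.039, -0.932,0.652,0,0,0,0.039, -0.932,0.652,0,0,0,0.039, -0.932,0.652,0,0,0,0.039]' |tail -1
python3 - <<'E'
from fit import *
print(to(.428,.1145,.073,np.radians(106.5)))
E
```

```text
grip_force: 0.0
grip_force: 0.0
grip_force: 0.0
(array([-0.01 ,  0.002,  1.496]), array([-0.   , -0.001, -0.   ]))
```

```bash

python3 -m inch '[-0.01,0.002,0.1,0,0,0, -0.01,0.002,0.3,0,0,0, -0.01,0.002,0.5,0,0,0, -0.01,0.002,0.75,0,0,0, -0.01,0.002,1,0,0,0]' |tail -1
python3 -m inch '[0,0,0.15,0,0,0, 0,0,0.3,0,0,0, 0,0,0.42,0,0,0, 0,0,0.48,0,0,0, 0,0,0.496,0,0,0, 0,0,0.496,0,0,0]'
python3 -m inch '[0,0,0,0,0,0, 0,0,0,0,0,0, 0,0,0,0,0,0, 0,0,0,0,0,0, 0,0,0,0,0,0, 0,0,0,0,0,0, 0,0,0,0,0,0, 0,0,0,0,0,0, 0,0,0,0,0,0, 0,0,0,0,0,0]' 30 30
python3 -m inch '[0,0,-0.03,0,0,0, 0,0,-0.1,0,0,0, 0,0,-0.25,0,0,0, 0,0,-0.45,0,0,0, 0,0,-0.65,0,0,0, 0,0,-0.85,0,0,0, 0,0,-1,0,0,0]' |tail -2
python3 -m inch '[0,0,-0.2,0,0,0, 0,0,-0.4,0,0,0, 0,0,-0.6,0,0,0, 0,0,-0.8,0,0,0, 0,0,-0.9,0,0,0, 0,0,-0.94,0,0,0, 0,0,-0.94,0,0,0]' 
python3 - <<'E'
from fit import *
print(to(.583,-.297,.073,np.radians(115.4)))
E
```

```text
grip_force: 0.0
time: 48.65
position: [0.4272, 0.1144, 0.0726]
tool_rot: [0.99, 0.144, -0.0, -0.0]
ft_force: [0.0, -0.3, -0.2]
grip_width: 0.0871
grip_force: 0.0
time: 49.48
position: [0.4273, 0.1139, 0.0732]
tool_rot: [0.99, 0.144, 0.0, 0.0]
ft_force: [-0.5, -2.5, 1.3]
grip_width: 0.0418
grip_force: 30.0
grip_width: 0.0416
grip_force: 30.0
time: 50.65
position: [0.427, 0.1142, 0.2287]
tool_rot: [0.99, 0.143, 0.0, -0.0]
ft_force: [-0.5, 0.0, -3.8]
grip_width: 0.0419
grip_force: 30.0
(array([0.408, 5.482, 1.947]), array([ 0.   , -0.   , -0.099]))
```

```bash

python3 -m inch '[0,0.05,0,0,0,0, 0.01,0.15,0,0,0,0, 0.02,0.32,0,0,0,0, 0.04,0.52,0,0,0,0, 0.05,0.72,0,0,0,0, 0.068,0.914,0,0,0,0]' |tail -1
for i in 1 2 3 4; do python3 -m inch '[0.02,0.23,0,0,0,0, 0.03,0.46,0,0,0,0, 0.05,0.69,0,0,0,0, 0.068,0.914,0,0,0,0]' |tail -1; done
python3 -m inch '[0.02,0.2,0,0,0,-0.02, 0.03,0.4,0,0,0,-0.045, 0.05,0.58,0,0,0,-0.07, 0.06,0.74,0,0,0,-0.09, 0.068,0.86,0,0,0,-0.099, 0.068,0.914,0,0,0,-0.099, 0.068,0.914,0,0,0,-0.099, 0.068,0.914,0,0,0,-0.099]'
python3 - <<'E'
from fit import *
print(to(.583,-.297,.0732,np.radians(115.4)))
E
```

```text
grip_force: 30.0
grip_force: 30.0
grip_force: 30.0
grip_force: 30.0
grip_force: 30.0
time: 53.15
position: [0.5824, -0.297, 0.2275]
tool_rot: [0.976, 0.219, -0.001, -0.001]
ft_force: [0.1, -0.0, -3.2]
grip_width: 0.0416
grip_force: 30.0
(array([0.008, 0.008, 1.929]), array([-0.001,  0.001, -0.   ]))
```

```bash

python3 -m inch '[0.008,0.005,0.05,0,0,0, 0.008,0.005,0.2,0,0,0, 0.008,0.005,0.4,0,0,0, 0.008,0.005,0.6,0,0,0, 0.008,0.005,0.8,0,0,0, 0.008,0.005,1,0,0,0]' |tail -1
python3 -m inch '[0,0,0.2,0,0,0, 0,0,0.4,0,0,0, 0,0,0.56,0,0,0, 0,0,0.7,0,0,0, 0,0,0.8,0,0,0, 0,0,0.85,0,0,0, 0,0,0.86,0,0,0, 0,0,0.86,0,0,0]' |grep -E "posi|ft_f"
python3 -m inch '[0,0,0.01,0,0,0, 0,0,0.02,0,0,0, 0,0,0.03,0,0,0, 0,0,0.04,0,0,0, 0,0,0.04,0,0,0]' |grep -E "posi|ft_f"
python3 -m inch '[0,0,0.01,0,0,0, 0,0,0.02,0,0,0, 0,0,0.02,0,0,0]' |grep -E "posi|ft_f"
```

```text
grip_force: 30.0
position: [0.584, -0.2975, 0.0797]
ft_force: [-0.1, -0.7, -2.8]
position: [0.5838, -0.2974, 0.0764]
ft_force: [0.0, -0.1, -2.9]
position: [0.5837, -0.2973, 0.0745]
ft_force: [-0.3, -0.3, -3.5]
```

```bash

python3 -m inch '[0,0,0.007,0,0,0, 0,0,0.014,0,0,0, 0,0,0.014,0,0,0]' |grep -E "posi|ft_f"
python3 -m inch '[0,0,0.01,0,0,0, 0,0,0.01,0,0,0, 0,0,0.01,0,0,0]' |grep -E "posi|ft_f"

```

```text
position: [0.5837, -0.2974, 0.0734]
ft_force: [-0.3, -0.5, -2.5]
position: [0.5838, -0.2974, 0.0733]
ft_force: [-1.1, 0.8, 1.7]
```

```bash

python3 -m inch '[0,0,0,0,0,0, 0,0,0,0,0,0, 0,0,0,0,0,0, 0,0,0,0,0,0, 0,0,0,0,0,0, 0,0,0,0,0,0, 0,0,0,0,0,0]' 87 |grep posi
python3 -m inch '[0,0,-0.1,0,0,0, 0,0,-0.3,0,0,0, 0,0,-0.55,0,0,0, 0,0,-0.8,0,0,0, 0,0,-1,0,0,0]' |tail -1
python3 -m inch '[0,0,-0.2,0,0,0, 0,0,-0.4,0,0,0, 0,0,-0.5,0,0,0, 0,0,-0.5,0,0,0, 0,0,-0.5,0,0,0]' |tail -1
python3 - <<'E'
from fit import *
print(to(.5846,.3382,.0573,np.radians(110)))
E
```

```text
position: [0.5838, -0.2974, 0.0728]
grip_force: 0.0
grip_force: 0.0
(array([ 3.417, -7.174,  1.695]), array([ 0.  , -0.  ,  0.06]))
```

```bash

python3 -m inch '[0.05,-0.1,0,0,0,0, 0.14,-0.28,0,0,0,0, 0.23,-0.48,0,0,0,0, 0.33,-0.68,0,0,0,0, 0.427,-0.897,0,0,0,0]' |tail -1
for i in 1 2 3 4 5 6; do python3 -m inch '[0.11,-0.22,0,0,0,0, 0.21,-0.45,0,0,0,0, 0.32,-0.67,0,0,0,0, 0.427,-0.897,0,0,0,0]' |tail -1; done
python3 -m inch '[0.1,-0.2,0,0,0,0.03, 0.2,-0.42,0,0,0,0.06, 0.3,-0.63,0,0,0,0.06, 0.38,-0.79,0,0,0,0.06, 0.42,-0.87,0,0,0,0.06, 0.427,-0.897,0,0,0,0.06, 0.427,-0.897,0,0,0,0.06, 0.427,-0.897,0,0,0,0.06]'
python3 - <<'E'
from fit import *
print(to(.5846,.3382,.0573,np.radians(110)))
im=camera("top")
mosaic(im,[("owl",(.422,-.13,0,.03)),("hare",(.618,.011,26,.03)),("buffalo",(.583,-.297,25.4,.03)),("stand_hexagon",(.425,.112,21,.02))],"pics/mos4.png")
E
```

```text
grip_force: 0.0
grip_force: 0.0
grip_force: 0.0
grip_force: 0.0
grip_force: 0.0
grip_force: 0.0
grip_force: 0.0
time: 59.98
position: [0.584, 0.3379, 0.1926]
tool_rot: [0.985, 0.174, -0.0, 0.0]
ft_force: [0.4, -0.3, 1.0]
grip_width: 0.087
grip_force: 0.0
(array([ 0.01 , -0.002,  1.692]), array([ 0.   ,  0.001, -0.   ]))
```

View pics/mos4.png

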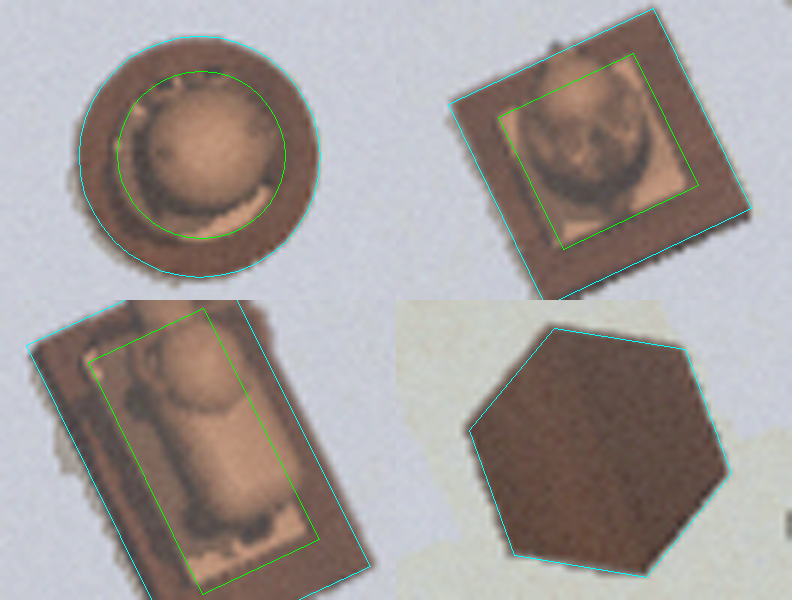

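```bash

python3 -m inch '[0.01,0,0.1,0,0,0, 0.01,0,0.3,0,0,0, 0.01,0,0.5,0,0,0, 0.01,0,0.75,0,0,0, 0.01,0,1,0,0,0]' |tail -1
python3 -m inch '[0,0,0.2,0,0,0, 0,0,0.4,0,0,0, 0,0,0.55,0,0,0, 0,0,0.65,0,0,0, 0,0,0.69,0,0,0, 0,0,0.69,0,0,0]'
python3 -m inch '[0,0,0,0,0,0, 0,0,0,0,0,0, 0,0,0,0,0,0, 0,0,0,0,0,0, 0,0,0,0,0,0, 0,0,0,0,0,0, 0,0,0,0,0,0, 0,0,0,0,0,0, 0,0,0,0,0,0, 0,0,0,0,0,0]' 30 25
python3 -m inch '[0,0,-0.03,0,0,0, 0,0,-0.1,0,0,0, 0,0,-0.25,0,0,0, 0,0,-0.45,0,0,0, 0,0,-0.65,0,0,0, 0,0,-0.85,0,0,0, 0,0,-1,0,0,0]' |tail -2
python3 -m inch '[0,0,-0.2,0,0,0, 0,0,-0.4,0,0,0, 0,0,-0.6,0,0,0, 0,0,-0.8,0,0,0, 0,0,-0.9,0,0,0, 0,0,-0.94,0,0,0, 0,0,-0.94,0,0,0]' 
python3 - <<'E'
from fit import *
print(to(.425,.112,.073,np.radians(111)))
E
```

```text
grip_force: 0.0
time: 60.95
position: [0.5849, 0.3382, 0.0568]
tool_rot: [0.985, 0.173, -0.001, 0.0]
ft_force: [-0.6, -0.5, 0.3]
grip_width: 0.0871
grip_force: 0.0
time: 61.78
position: [0.5852, 0.3387, 0.0577]
tool_rot: [0.985, 0.174, 0.0, 0.0]
ft_force: [-0.5, 0.6, 1.4]
grip_width: 0.0433
grip_force: 25.0
grip_width: 0.0432
grip_force: 25.0
time: 62.95
position: [0.5853, 0.3388, 0.2138]
tool_rot: [0.985, 0.174, 0.001, -0.0]
ft_force: [0.1, -0.2, -1.7]
grip_width: 0.043
grip_force: 25.0
(array([-2.856,  1.978,  1.755]), array([-0.   , -0.001, -0.011]))
```

```bash

python3 -m inch '[-0.05,0.03,0,0,0,0, -0.15,0.1,0,0,0,0, -0.33,0.23,0,0,0,0, -0.53,0.37,0,0,0,0, -0.74,0.51,0,0,0,0, -0.95,0.659,0,0,0,0]' |tail -1
python3 -m inch '[-0.23,0.16,0,0,0,0, -0.46,0.32,0,0,0,0, -0.7,0.49,0,0,0,0, -0.95,0.659,0,0,0,0]' |tail -1
python3 -m inch '[-0.21,0.15,0,0,0,0, -0.42,0.3,0,0,0,-0.011, -0.62,0.43,0,0,0,-0.011, -0.78,0.54,0,0,0,-0.011, -0.9,0.62,0,0,0,-0.011, -0.95,0.659,0,0,0,-0.011, -0.95,0.659,0,0,0,-0.011, -0.95,0.659,0,0,0,-0.011]' |tail -2
python3 - <<'E'
from fit import *
print(to(.4253,.112,.0737,np.radians(111)))
E
```

```text
grip_force: 25.0
grip_force: 25.0
grip_width: 0.0434
grip_force: 25.0
(array([-0.003,  0.   ,  1.739]), array([-0.   , -0.001, -0.001]))
```

```bash

python3 -m inch '[0,0,0.05,0,0,0, 0,0,0.2,0,0,0, 0,0,0.4,0,0,0, 0,0,0.6,0,0,0, 0,0,0.8,0,0,0, 0,0,1,0,0,0]' |tail -1
python3 -m inch '[0,0,0.2,0,0,0, 0,0,0.36,0,0,0, 0,0,0.5,0,0,0, 0,0,0.6,0,0,0, 0,0,0.66,0,0,0, 0,0,0.67,0,0,0, 0,0,0.67,0,0,0]' |grep -E "posi|ft_f"
python3 -m inch '[0,0,0.01,0,0,0, 0,0,0.02,0,0,0, 0,0,0.03,0,0,0, 0,0,0.04,0,0,0, 0,0,0.04,0,0,0]' |grep -E "posi|ft_f"
python3 -m inch '[0,0,0.01,0,0,0, 0,0,0.015,0,0,0, 0,0,0.015,0,0,0]' |grep -E "posi|ft_f"
```

```text
grip_force: 25.0
position: [0.4252, 0.1123, 0.079]
ft_force: [0.9, -1.1, -2.6]
position: [0.4251, 0.112, 0.0762]
ft_force: [-0.1, -1.1, -1.5]
position: [0.425, 0.1121, 0.0748]
ft_force: [-0.4, 0.2, -3.2]
```

```bash

python3 -m inch '[0,0,0.007,0,0,0, 0,0,0.012,0,0,0, 0,0,0.012,0,0,0]' |grep -E "posi|ft_f"
python3 -m inch '[0,0,0.01,0,0,0, 0,0,0.01,0,0,0, 0,0,0.01,0,0,0]' |grep -E "posi|ft_f"

```

```text
position: [0.4249, 0.1121, 0.0738]
ft_force: [0.0, -0.0, -2.1]
position: [0.4249, 0.1121, 0.0736]
ft_force: [-1.3, -0.4, 5.1]
```

```bash

python3 -m inch '[0,0,0,0,0,0, 0,0,0,0,0,0, 0,0,0,0,0,0, 0,0,0,0,0,0, 0,0,0,0,0,0, 0,0,0,0,0,0, 0,0,0,0,0,0]' 87 |grep posi
python3 -m inch '[0,0,-0.1,0,0,0, 0,0,-0.3,0,0,0, 0,0,-0.55,0,0,0, 0,0,-0.8,0,0,0, 0,0,-1,0,0,0]' |tail -1
python3 -m inch '[0,0,-0.2,0,0,0, 0,0,-0.4,0,0,0, 0,0,-0.6,0,0,0, 0,0,-0.7,0,0,0, 0,0,-0.7,0,0,0, 0,0,-0.7,0,0,0]' |tail -1
for i in 1 2 3; do python3 -m inch '[0.2,-0.15,0,0,0,0, 0.45,-0.3,0,0,0,0, 0.7,-0.48,0,0,0,0, 0.95,-0.66,0,0,0,0, 0.95,-0.66,0,0,0,0]' |tail -1; done
python3 - <<'E'
from fit import *
im=camera("top")
mosaic(im,[("owl",(.422,-.13,0,.03)),("hare",(.618,.011,26,.03)),("buffalo",(.583,-.297,25.4,.03)),("rooster",(.425,.112,21,.03))],"pics/mos5.png")
im=camera("side");cv2.imwrite("pics/side5.png",im[:,:,::-1])
E
```

```text
position: [0.4249, 0.1121, 0.073]
grip_force: 0.0
grip_force: 0.0
grip_force: 0.0
grip_force: 0.0
grip_force: 0.0
```

View pics/mos5.png

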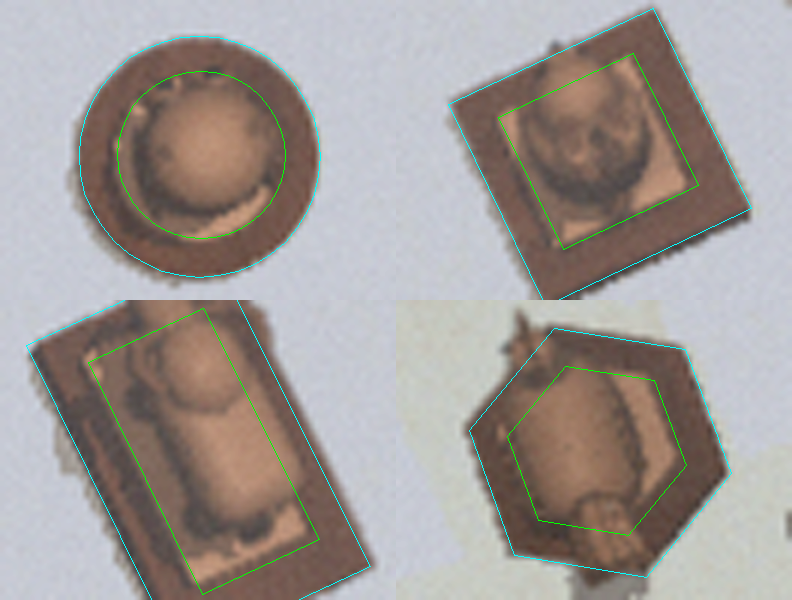

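View pics/side5.png

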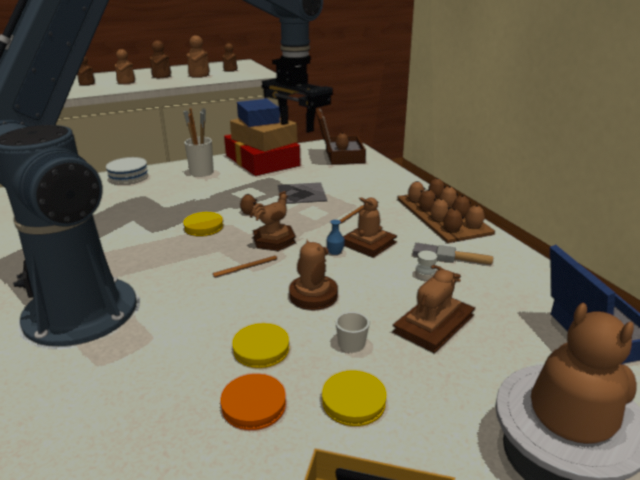

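All four feet match their stand outlines in the top view (overlays agree to 1–3 mm). In the side view the owl (313,275), hare (370,225), rooster (273,220) and buffalo (437,300) all stand upright. The vase at (335,237) is still standing and the gripper is clear, so I'm handing in.

```bash
python3 -c "
from rig import *
print(hand_in())"
```

```text
the job is handed in; nothing more can be done
None
```

The job is handed in: owl, hare, rooster and buffalo are on the round, square, hexagonal and oblong stands, upright, centred to about 3 mm and parallel by the last pictures, and the vase is still standing; no verdict came back.

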